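# Tip the standing timber over and seat it in the bench jig

## Task

Get the tall timber block ready for marking out in the bench jig: without lifting it, push it over near its top so that it falls along the fence toward the end stop and lies on its broad face. Then slide it sideways snug against the fence, and after that push it along the fence until it is pressed firmly, but not forced, against the stop's pad; let go and leave it there. Do not disturb the glue bottle, the sanding block or the flat drill carton standing around.

Things in the scene. Friction and masses are not known exactly. Their poses are not given: they have to be found in the camera images.
- board: Plywood base of the jig, fixed to the bench, 220 x 420 x 18 mm. Origin: centre of its underside. Its y axis runs lengthwise (parallel to the fence), its x axis toward the fence; its top is at z = 18 mm. The stop is at its -y end; the block first stands near its +y end.
- fence: Straight wooden fence fixed along the board's +x (far) edge, 22 mm thick, 420 mm long, 30 mm high above the board. Origin: middle of the lower edge of its working face, which is the plane x = 0 of this frame and looks to -x; y runs along the fence as on the board. It must not be pressed with more than 40 N.
- stop: End stop fixed at the board's -y end: wooden cheek 100 mm wide, 36 mm high, with a steel pad 60 mm wide in front. Origin: lower middle of the cheek's face that looks to +y (board x 35, y -175 mm). The pad's face, set by a screw, is 8 to 44 mm in front (+y) of it: not measured, to be felt. It does not yield. Pressing 0.3 s or longer with about 10 N (at least 5) seats the block; over 30 N is forcing.
- timber: Brown timber block, 66 x 200 x 46 mm, 0.3 to 0.5 kg, at first on end on the board, 12 to 33 mm off the fence, broad face to the stop, up to 6 degrees askew. Origin: centre of the broad face away from the stop. Axes: x 66 mm width, y 200 mm length (up while it stands), z thickness. Slides with 1 to 6 N of friction; falls by itself once it leans 13 degrees. Never push it with more than 40 N.
- timber_mid (a point): Centre of the same timber block, axes as the block's. While it stands, the centre is 100 mm above the board; lying on its broad face, 23 mm above the board; seated on the fence, 33 mm from the fence's face; its ends are 100 mm from the centre.
- glue: Glue bottle with pointed nozzle, 64 mm across, 174 mm high, standing loose behind the fence; leave alone. Origin: centre of its underside.
- sander: Sanding block, 63 x 110 x 32 mm, two-layered, loose behind the fence; leave alone. Origin: centre of its underside.
- drills: Flat carton of drill bits, 64 x 128 x 29 mm, loose to the left of the board; leave alone. Origin: centre of its underside.
Mind the look-alikes: they are no part of the job. What is shaped like the timber but orange or yellow is not meant.

How it is judged (in metres and radians):
On the way, in this order (a step that is already met when the one before it is completed fails the run):
1. the block has been pushed over toward the stop and lies on the broad face that looked at the stop, lengthwise on the board (angle between timber_mid's own y axis and vertical above 1.52 rad and angle between timber_mid's own z axis and vertical above 3.08 rad and linear speed of timber below 0.01 m/s and angular speed of timber below 0.05 rad/s and z of timber_mid in the frame of board below 0.046 m and angle between the y axis of timber_mid and the y axis of fence, either way round below 0.5 rad), for 0.1 s.
2. the block lies flush against the fence (within 3 mm and 2 degrees) (angle between timber_mid's own y axis and vertical above 1.52 rad and angle between timber_mid's own z axis and vertical above 3.08 rad and z of timber_mid in the frame of board below 0.046 m and x of timber_mid in the frame of fence above -0.036 m and angle between the y axis of timber_mid and the y axis of fence, either way round below 0.035 rad), for 0.2 s.
3. the block, flush against the fence, is pressed against the stop with at least 5 N for 0.3 s (all of step 2 and contact force between timber and stop above 5 N), for 0.3 s.
At the end, for the whole second after the job is handed in: The block lies at rest on a broad face on the board, flush with the fence (within 3 mm, parallel within 2 degrees), its end within 2.5 mm of the stop's pad (its centre 105 to 145.5 mm from the stop's origin along the fence), after being pressed on it with 5 to 30 N; released (all of step 2 and linear speed of timber below 0.01 m/s and angular speed of timber below 0.05 rad/s and y of timber_mid in the frame of stop between 0.105 and 0.1455 m and y of pad_c0 in the frame of timber_mid below 0.1055 m); the robot touches nothing.
It fails at once if the robot pushes or squeezes the block with more than 40 N (contact force between any of the arm, the fingers and timber above 40 N).
It fails at once if the block is forced against the stop with more than 30 N or against the fence with more than 40 N (contact force between timber and stop above 30 N or contact force between timber and fence above 40 N).
It fails at once if the block is lifted off the board (its centre rises to 130 mm above the board) (z of timber_mid in the frame of board above 0.148 m).
It fails at once if the glue bottle, sanding block or drill carton is moved by more than 15 mm (distance of any of glue, sander, drills from where it was at the start of the episode above 0.015 m).
It also fails if it takes over 72 s, if anything falls off the work surface, if the arm or the gripper's body presses on something with over 40 N, if the wrist force passes 120 N, or if a joint passes its speed limit or range.

## Robot

A 6-joint arm with a two-finger parallel gripper is mounted at the origin on a cart in front of the work surface, level with it; the furniture and walls round the work are solid. World frame = base frame: x ahead of the robot, y to its left, z up, the work surface at z = 0. Lengths are in m, angles in degrees, forces in N, time in s.
With the tool pointing down it reaches from about 0.35 to 0.8 m from the base axis. Payload 7.3 kg.
Tool frame: the origin (TCP) lies at the very end of the fingers, on their centre line; the grasp point (between the pads) lies 19 mm behind it; z points along the fingers, y is the line along which they close (so a half turn about z gives the same grasp; the last joint's range is limited). The gripper opens to 85 mm and grips with 20 to 120 N. Pads are 22 mm wide; open, the fingers measure 114 mm over their backs; the gripper's body (76 mm by 85 mm) begins 54 mm behind the grasp point. The pads swing forward as they close: fully open they stand 13 mm farther back than shut.
Start: joints at [66.864, 19.595, 87.324, -0, 73.075, -8.365], TCP at [0.134, 0.508, 0.206] pointing down, gripper open.
Joint ranges: [-145.02, 145.02], [-44.19, 115.74], [2.07, 154.8], [-57.11, 237.11], [16.16, 152.29], [-177.93, 177.93]. Speed limits (degrees/s): [147.25, 147.25, 180, 180, 180, 180].

## Interface

Orientations are given as [roll, pitch, yaw] about the fixed x, y, z axes, in that order (R = Rz(yaw) Ry(pitch) Rx(roll)).
In Python, from cell import manip, eyes, nets gives the robot as it stands. The module is installed in compiled form; this text tells all that it offers.
- The arm moves only by the shell command python3 -m creep 'ROWS' [OPENING] [FORCE]. ROWS is JSON, a list of rows, each a list of 6 numbers: the shift along the world's x, y, z scaled (see below), then the turn, a rotation vector about the world's x, y, z scaled (see below). In form: [[x, y, z, rx, ry, rz], ...]. A call has 1 to 10 rows; each row shifts and turns the commanded pose from where the row before left it; what a row does not reach is not made up. The controller multiplies each number of a shift by 0.025 m and each number of a turn by 5 degrees. A row lasts 1/8 s, in which the tool goes at most 62.5 mm and 10.7 degrees, less where a joint would pass 70% of its speed; a pose out of reach is approached as far as the arm can. A call with a number of a shift or a turn outside -1 to 1 is refused whole. A call with a gripper value outside its range is refused whole. OPENING is the closure, from 0 (fully open) to 1 (shut), set as the call begins (- or left out, the last holds). The fingers move at their own pace and stop on an object; FORCE is the grip in N (left out, the last holds). Time passes only in rows, so rows that do not move let the fingers close. It gives the time, the measured TCP pose, the force, the opening and the grip force at its end, in the units of the state.
- manip.observe(): the state, without advancing time (a new reading comes with each control period).
- eyes.snapshot(name): name is "side" or "top"; returns a dict with "img" (420x560x3 uint8, red, green, blue), "z_map" (420x560 float32, m along the optical axis (not along the pixel's ray), 0 where there is no reading), "K" (3x3 intrinsics, pixels), "rvec" (rotation vector, rad) and "tvec" (3), from world to camera coordinates, as OpenCV has them. Camera axes: x right, y down, z forward; pixel columns grow to the right and rows downward; lengths in m; the calibration is good to about 2 mm. A picture is of the moment at which its call begins.
- manip.job_done(): hands the job in; it is judged then, once.
Trained networks look in the newest picture that a camera, given by its name, has taken for a name from the list of things; names that differ only in an ending like _2 or _b are one class to them, and where a whole thing is asked for, a point or a joint stands for the part that bears it (a point fixed in the world has none). Each returns a list of dicts, best first, with "p" (0 to 1); they miss things now and then, are a little off and sometimes report something else, mostly with a low value. They report only what shows in the picture. A call takes as long as a camera call. They do not tell look-alikes from the thing itself.
- nets.boxes_of(query, camera): "bbox" ([centre column, centre row, width, height] in pixels, round what is visible of it).
- nets.trace(query, camera): "region" (420x560 bool, what is visible of it) and "bbox" ([centre column, centre row, width, height] in pixels, round what is visible of it).
The state is a dict: "time_s": time; "joint_pos": joint angles; "joint_vel": joint speeds; "joint_torque": joint torques, N m; "ee_pos": TCP position; "orientation": TCP orientation; "wrist_force": force on the tool from outside, world axes, zero at the start; "ft_torque": the same for the moment, N m; "finger_gap": finger opening in m; "gripper_force": force on a finger pad.
Only numpy, scipy, OpenCV 4.12 (cv2) and the standard library are available. Lean on these libraries where they do the work, as an engineer would, in place of code of your own. Each camera call takes 0.05 s, during which the arm holds its last target. There are 200 camera calls.

## Working session

There is one attempt and no reset: what is moved stays moved. The work goes in short steps, Python scripts to look and compute and a shell command to move; the robot and the scene stay as the last step left them, time stands still between calls to the robot, and variables do not carry over. Pictures are saved under pics/ and viewed, at most 10 in all, crops included, and the job is handed in when it is done.

```bash
mkdir -p pics; cat > h.py <<'E'
import numpy as np,cv2
from cell import manip,eyes,nets
def pts(s,mask=None):
    z=s["z_map"];K=np.array(s["K"]);R=cv2.Rodrigues(np.array(s["rvec"],float))[0];t=np.array(s["tvec"],float).ravel()
    v,u=np.indices(z.shape);P=np.stack([(u-K[0,2])/K[0,0]*z,(v-K[1,2])/K[1,1]*z,z],-1)
    W=(P-t)@R
    W[z<=0]=np.nan
    return W if mask is None else W[mask&(z>0)]
E
python3 - <<'E'
from h import *
ims=[]
for c in ["side","top"]:
    s=eyes.snapshot(c);cv2.imwrite(f"pics/{c}0.png",s["img"][...,::-1])
    for q in ["timber","board","fence","stop","glue","sander","drills"]:
        for d in nets.trace(q,c)[:3]:
            p=pts(s,d["region"])
            print(c,q,round(d["p"],2),np.round(d["bbox"]).astype(int),np.nanpercentile(p,[3,50,97],axis=0).round(3).tolist() if len(p) else None)
print(manip.observe())
E
```

```text
side timber 0.79 [292 175  27  72] [[0.573, 0.259, 0.009], [0.61, 0.277, 0.116], [0.647, 0.302, 0.201]]
side timber 0.7 [229 179  32  69] [[0.395, 0.237, 0.008], [0.428, 0.242, 0.118], [0.458, 0.278, 0.201]]
side timber 0.66 [261 198  28  77] [[0.506, 0.095, 0.024], [0.538, 0.099, 0.136], [0.569, 0.137, 0.219]]
side board 0.97 [235 276 123 130] [[0.4, -0.233, 0.011], [0.504, -0.102, 0.019], [0.609, 0.151, 0.054]]
side fence 0.81 [279 272  26 129] [[0.587, -0.234, 0.024], [0.599, -0.105, 0.048], [0.611, 0.162, 0.051]]
side stop 0.89 [246 323  50  42] [[0.491, -0.259, 0.021], [0.535, -0.218, 0.048], [0.58, -0.182, 0.056]]
side glue 0.93 [354 218  27  63] [[0.744, 0.071, 0.011], [0.771, 0.081, 0.084], [0.803, 0.104, 0.15]]
side sander 0.86 [372 316  58  53] [[0.745, -0.22, 0.004], [0.786, -0.177, 0.03], [0.83, -0.114, 0.032]]
top timber 0.98 [278 223  20  24] [[0.51, 0.104, 0.215], [0.538, 0.124, 0.219], [0.567, 0.145, 0.223]]
top timber 0.85 [225 265  19  28] [[0.396, 0.243, 0.049], [0.428, 0.259, 0.2], [0.459, 0.287, 0.205]]
top timber 0.71 [216 197  36  35] [[0.576, 0.264, 0.024], [0
[... 758 characters left out ...]
34]]
{'time_s': 0.8, 'joint_pos': array([ 6.68661015e+01,  1.95919566e+01,  8.73246216e+01, -9.14641015e-04,
        7.30755723e+01, -8.36468139e+00]), 'joint_vel': array([ 0.00096964,  0.06781182, -0.01184998,  0.08860519, -0.0730905 ,
       -0.00808628]), 'joint_torque': array([ 2.31830973e-04, -4.33518469e+01, -2.46271867e+01, -1.36245094e-04,
       -1.06632808e-05,  2.37163727e-05]), 'ee_pos': array([0.13382209, 0.50767546, 0.20574976]), 'orientation': array([1.79992361e+02, 2.00765080e-03, 1.65231049e+02]), 'wrist_force': array([ 0.31100579,  0.16613329, -0.4416786 ]), 'ft_torque': array([-0.01203585,  0.03392359, -0.02449602]), 'gripper_force': 0.0, 'finger_gap': 0.08513433013434817}
```

Three timber-like candidates in the side view: (292,175), (229,179), (261,198). The third stands on the board near its +y end, and the others stand off it. I'll confirm the colour in one enlarged crop and fit the jig geometry.

```bash
python3 - <<'E'
from h import *
im=cv2.imread("pics/side0.png")[120:400,180:440]
cv2.imwrite("pics/crop0.png",cv2.resize(im,None,fx=2.1,fy=2.1,interpolation=cv2.INTER_CUBIC))
im=cv2.imread("pics/top0.png")[110:300,160:440]
cv2.imwrite("pics/crop1.png",cv2.resize(im,None,fx=2.8,fy=2.8,interpolation=cv2.INTER_CUBIC))
s=eyes.snapshot("top");W=pts(s);x,y,z=W[...,0],W[...,1],W[...,2]
def rect(n,m):
    p=W[m][:,:2]; r=cv2.minAreaRect((p*1000).astype(np.float32));print(n,len(p),np.round(r[0],1),np.round(r[1],1),round(r[2],2))
with np.errstate(all='ignore'):
    rect("timber top",(z>.21)&(z<.23)&(abs(x-.538)<.06)&(abs(y-.124)<.05))
    f=(z>.042)&(z<.056)&(abs(x-.6)<.025)&(abs(y)<.24); rect("fence",f)
    rect("stop",(z>.042)&(z<.065)&(x>.47)&(x<.585)&(y<-.14)&(y>-.28))
    rect("drills",(z>.02)&(z<.04)&(abs(x-.508)<.1)&(abs(y-.405)<.1))
    # fence near edge per y
    for a in np.arange(-.2,.2,.05):
        q=W[f&(abs(y-a)<.025)]
        if len(q): print(round(a,2),np.percentile(q[:,0],[2,50,98]).round(4))
    c=(x>.5)&(x<.57)&(y<-.1)&(y>-.27)
    for a in np.arange(-.26,-.13,.006):
        q=W[c&(abs(y-a)<.003)]
        if len(q): print("y",round(a,3),np.round(np.median(q[:,2]),3))
E
```

```text
timber top 449 [537.6 124. ] [65.8 46.1] 4.69
fence 1054 [601.1 -21.8] [418.7  32.5] 87.24
stop 387 [ 537.1 -204.5] [83.5 83.5] 44.38
drills 936 [497.  427.8] [ 99.7 187.7] 27.97
-0.2 [0.5767 0.5969 0.6091]
-0.15 [0.5878 0.5991 0.6088]
-0.1 [0.5892 0.5989 0.6103]
-0.05 [0.591  0.6004 0.6116]
-0.0 [0.5905 0.6018 0.6116]
0.05 [0.5919 0.6015 0.6129]
0.1 [0.5937 0.6032 0.6137]
0.15 [0.5932 0.6046 0.6143]
y -0.26 -0.001
y -0.254 0.001
y -0.248 0.002
y -0.242 0.001
y -0.236 0.002
y -0.23 0.018
y -0.224 0.021
y -0.218 0.051
y -0.212 0.055
y -0.206 0.054
y -0.2 0.056
y -0.194 0.039
y -0.188 0.02
y -0.182 0.049
y -0.176 0.042
y -0.17 0.019
y -0.164 0.019
y -0.158 0.02
y -0.152 0.018
y -0.146 0.02
y -0.14 0.019
y -0.134 0.019
```

View pics/crop0.png

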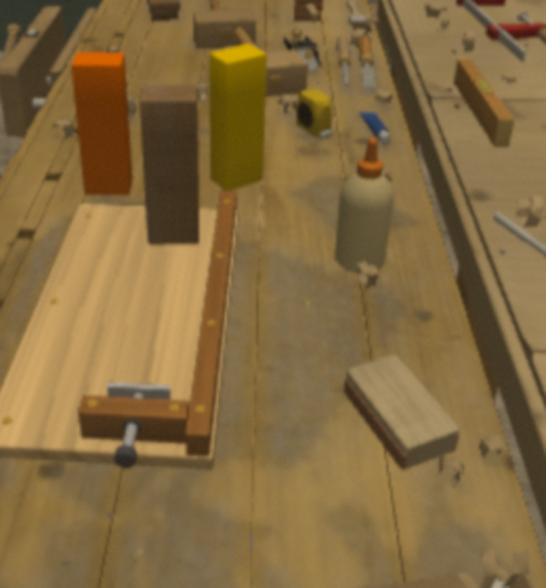

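View pics/crop1.png

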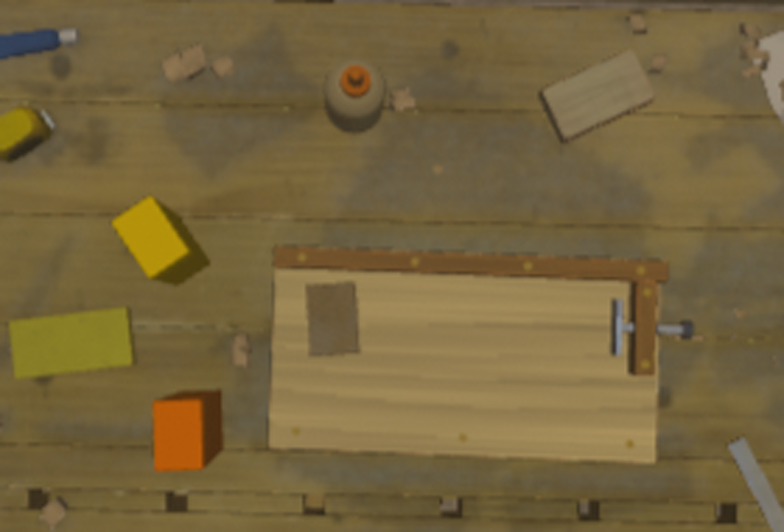

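The block meant is the brown one on the board, at (170,165) in the side crop and (332,320) in the top crop. The orange and yellow ones are decoys. It's about 5.8° askew to the fence, so a straight fall would clip the fence. I'll first cage it loosely between the fingers while it stands and turn it parallel.

```bash
python3 -m creep '[[0.2,0,1,0,0,-0.85],[0.9,-0.6,1,0,0,-0.85],[1,-0.95,0.4,0,0,-0.85],[1,-0.95,0,0,0,-0.85],[1,-0.95,0,0,0,-0.85],[1,-0.95,0,0,0,-0.85],[1,-0.95,0,0,0,-0.85],[1,-0.95,0,0,0,-0.85],[1,-0.95,0,0,0,-0.85],[1,-0.95,0,0,0,-0.85]]' 0 20; python3 -m creep '[[1,-0.95,0,0,0,-0.85],[1,-0.95,0,0,0,-0.85],[1,-0.95,0,0,0,-0.85],[1,-0.95,0,0,0,-0.85],[1,-0.95,0,0,0,-0.85],[1,-0.95,0,0,0,-0.85],[1,-0.95,0,0,0,-0.5],[0.06,-0.5,0,0,0,0],[0,0,0,0,0,0]]'
```

```text
time_s: 2.1
ee_pos: [0.3621, 0.3018, 0.2658]
orientation: [180.0, -0.0, 122.6]
wrist_force: [-0.5, 0.1, -0.6]
finger_gap: 0.0851
gripper_force: 0.0
time_s: 3.22
ee_pos: [0.5373, 0.1235, 0.2656]
orientation: [-180.0, -0.0, 94.7]
wrist_force: [0.5, 0.1, -0.9]
finger_gap: 0.0855
gripper_force: 0.0
```

```bash
python3 -m creep '[[0,0,-1,0,0,0],[0,0,-1,0,0,0],[0,0,-0.8,0,0,0],[0,0,-0.6,0,0,0],[0,0,-0.4,0,0,0],[0,0,-0.2,0,0,0],[0,0,0,0,0,0]]'; python3 -m creep '[[0,0,0,0,0,0],[0,0,0,0,0,0],[0,0,0,0,0,0]]' 0.17 20
```

```text
time_s: 4.1
ee_pos: [0.5379, 0.124, 0.1658]
orientation: [180.0, -0.0, 94.7]
wrist_force: [0.1, -0.5, -0.4]
finger_gap: 0.0851
gripper_force: 0.0
time_s: 4.47
ee_pos: [0.5379, 0.1239, 0.166]
orientation: [180.0, -0.0, 94.7]
wrist_force: [-0.2, 0.4, -0.3]
finger_gap: 0.0709
gripper_force: 0.4
```

```bash
python3 -m creep '[[0,0,0,0,0,0],[0,0,0,0,0,0],[-0.05,0,0,0,0,-0.3],[-0.05,0,0,0,0,-0.3],[-0.05,0,0,0,0,-0.3],[-0.05,0,0,0,0,-0.3],[-0.04,0,0,0,0,-0.3],[0,0,0,0,0,-0.3],[0,0,0,0,0,0]]' 0.21 20
python3 - <<'E'
from h import *
s=eyes.snapshot("top");W=pts(s);x,y,z=np.moveaxis(W,-1,0)
cv2.imwrite("pics/a.png",cv2.resize(s["img"][110:300,160:440,::-1],None,fx=2.8,fy=2.8))
E
```

```text
time_s: 5.6
ee_pos: [0.5319, 0.1239, 0.1658]
orientation: [180.0, 0.0, 85.7]
wrist_force: [0.7, -1.1, 0.1]
finger_gap: 0.0673
gripper_force: 0.6
```

View pics/a.png

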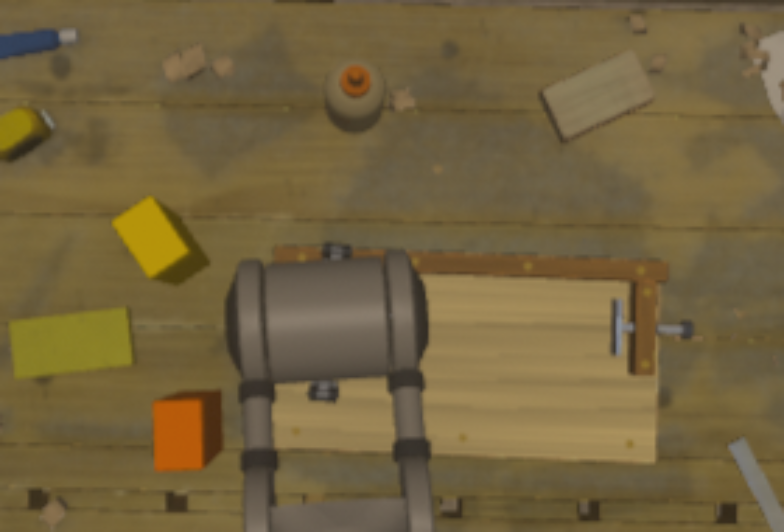

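The top view shows the arm hiding the block under the gripper at (330,320). I'll open, rise, back off and re-measure.

```bash
python3 -m creep '[[0,0,0,0,0,0],[0,0,0,0,0,0],[0,0,0.5,0,0,0],[0,0,1,0,0,0],[0,0,1,0,0,0],[0,0,1,0,0,0],[0,0.5,0.8,0,0,0.3],[0,1,0,0,0,0.3],[0,1,0,0,0,0],[0,1,0,0,0,0]]' 0; python3 -m creep '[[0,0.5,0,0,0,0],[0,0,0,0,0,0]]' 1 20
python3 - <<'E'
from h import *
s=eyes.snapshot("top");W=pts(s);x,y,z=np.moveaxis(W,-1,0)
with np.errstate(all='ignore'): m=(z>.21)&(z<.23)&(abs(x-.535)<.06)&(abs(y-.124)<.05)
r=cv2.minAreaRect((W[m][:,:2]*1000).astype(np.float32));print(m.sum(),r)
E
```

```text
time_s: 6.9
ee_pos: [0.5318, 0.2122, 0.2743]
orientation: [179.9, -0.0, 88.7]
wrist_force: [0.7, 0.5, -0.3]
finger_gap: 0.0854
gripper_force: 0.0
time_s: 7.15
ee_pos: [0.5318, 0.2243, 0.2735]
orientation: [180.0, 0.0, 88.8]
wrist_force: [-0.6, -0.3, 0.1]
finger_gap: 0.0513
gripper_force: 0.0
450 ((536.515869140625, 122.41465759277344), (45.49293899536133, 66.1300048828125), 88.55330657958984)
```

It's parallel now (−1.45°, fence about −1.1°) with about a 24 mm gap. Now I'll push it over.

```bash
python3 -m creep '[[0.2,-0.6,-1,0,0,0],[0,-0.6,-1,0,0,0],[0,-0.2,-0.8,0,0,0],[0,0,-0.35,0,0,0],[0,-0.3,0,0,0,0],[0,-0.3,0,0,0,0],[0,-0.3,0,0,0,0],[0,-0.3,0,0,0,0]]' 1; python3 -m creep '[[0,-0.4,0,0,0,0],[0,-0.4,0,0,0,0],[0,-0.4,0,0,0,0],[0,-0.4,0,0,0,0],[0,-0.3,0,0,0,0],[0,0,0,0,0,0],[0,0,0,0,0,0],[0,0,0,0,0,0]]'
python3 - <<'E'
from h import *
s=eyes.snapshot("side");cv2.imwrite("pics/b.png",cv2.resize(s["img"][120:400,180:440,::-1],None,fx=2.1,fy=2.1))
E
```

```text
time_s: 8.2
ee_pos: [0.537, 0.1584, 0.1949]
orientation: [179.9, -0.0, 88.7]
wrist_force: [-0.6, 0.3, -0.0]
finger_gap: -0.0
gripper_force: 0.0
time_s: 9.2
ee_pos: [0.5368, 0.1117, 0.1944]
orientation: [180.0, -0.0, 88.8]
wrist_force: [-0.1, 0.0, -1.0]
finger_gap: 0.0001
gripper_force: 0.0
```

View pics/b.png

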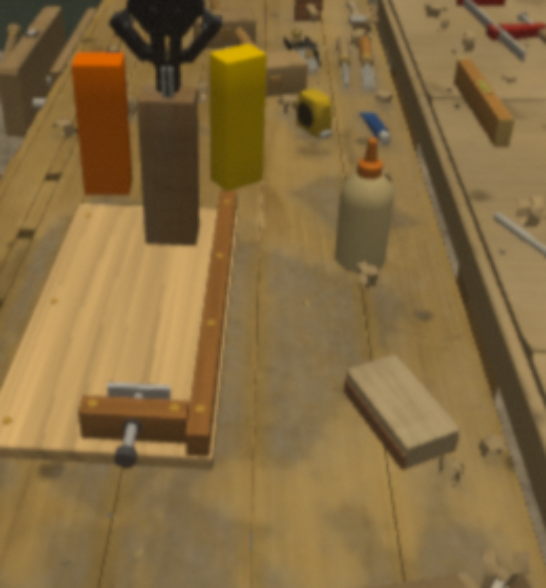

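The block still stands at (170,170), perhaps leaning a little, with the finger behind its top at (167,80). I'll keep pushing.

```bash
python3 -m creep '[[0,-0.4,0,0,0,0],[0,-0.4,0,0,0,0],[0,-0.3,0,0,0,0],[0,0,0,0,0,0],[0,0,0,0,0,0],[0,0,0,0,0,0],[0,0,0,0,0,0],[0,0,0,0,0,0]]'
python3 - <<'E'
from h import *
s=eyes.snapshot("side");nd=nets.trace("timber","side")
for d in nd[:4]: print(round(d["p"],2),np.round(d["bbox"]),np.nanpercentile(pts(s,d["region"]),[3,50,97],axis=0).round(3).tolist())
E
```

```text
time_s: 10.25
ee_pos: [0.5368, 0.0841, 0.1945]
orientation: [180.0, 0.0, 88.7]
wrist_force: [-0.2, 0.3, -0.9]
finger_gap: 0.0
gripper_force: 0.0
0.84 [260. 200.  32.  79.] [[0.504, 0.094, 0.028], [0.537, 0.097, 0.132], [0.567, 0.124, 0.219]]
0.71 [291. 174.  27.  72.] [[0.573, 0.259, 0.011], [0.611, 0.277, 0.116], [0.646, 0.3, 0.201]]
0.59 [228. 181.  33.  68.] [[0.396, 0.237, 0.011], [0.428, 0.242, 0.117], [0.458, 0.277, 0.201]]
```

```bash
python3 - <<'E'
from h import *
s=eyes.snapshot("side");cv2.imwrite("pics/c.png",cv2.resize(s["img"][100:260,180:340,::-1],None,fx=3.7,fy=3.7))
W=pts(s);d=nets.trace("timber","side")[0];P=W[d["region"]];
for a in np.arange(.02,.24,.02):
    q=P[abs(P[:,2]-a)<.01]
    if len(q):print(round(a,2),np.median(q,axis=0).round(4))
t=eyes.snapshot("top");W=pts(t);x,y,z=np.moveaxis(W,-1,0)
with np.errstate(all='ignore'): m=(z>.19)&(z<.24)&(abs(x-.535)<.06)&(abs(y-.1)<.1)
if m.sum(): print(m.sum(),np.percentile(W[m],[2,50,98],axis=0).round(3))
print(manip.observe()["time_s"])
E
```

```text
0.02 [0.4288 0.2409 0.0198]
0.04 [0.4284 0.2415 0.0395]
0.06 [0.4284 0.2411 0.0604]
0.08 [0.4283 0.2416 0.0797]
0.1 [0.4288 0.2412 0.1   ]
0.12 [0.4288 0.2411 0.1204]
0.14 [0.4286 0.2414 0.1394]
0.16 [0.4278 0.2415 0.1601]
0.18 [0.4297 0.2417 0.1802]
0.2 [0.4256 0.2493 0.2002]
23 [[0.51  0.132 0.215]
 [0.54  0.132 0.219]
 [0.568 0.133 0.222]]
10.5
```

View pics/c.png

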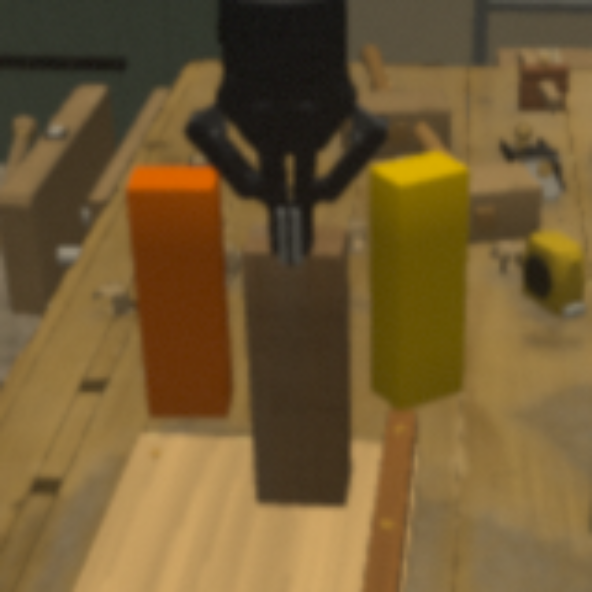

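The block still stands, and the fingertips at (290,250) are now in front of its top with no force felt. They may have passed above it, so I'll measure the tip height by depth.

```bash
python3 - <<'E'
from h import *
s=eyes.snapshot("side");W=pts(s)
K=np.array(s["K"]);
p,_=cv2.projectPoints(np.array([[.5368,.0841,.1945],[.5368,.0841,.2195]]),np.array(s["rvec"],float),np.array(s["tvec"],float),K,None);print(p.reshape(-1,2))
for r in range(150,180,2):
    c=180+290/3.7; print(r,W[r,int(c)-3:int(c)+4:3].round(3).tolist(), s["img"][r,int(c)].tolist())
for r in range(160,236,8): print(r,W[r,255].round(3),W[r,266].round(3))
E
```

```text
[[258.93118107 179.39594286]
 [258.55972842 169.91878857]]
150 [[nan, nan, nan], [0.452, 0.726, 0.003], [0.546, 0.071, 0.276]] [74, 59, 36]
152 [[0.532, 0.072, 0.27], [0.453, 0.715, -0.001], [0.546, 0.071, 0.27]] [62, 52, 33]
154 [[0.532, 0.073, 0.265], [0.536, 0.088, 0.258], [0.546, 0.07, 0.266]] [49, 43, 34]
156 [[0.532, 0.07, 0.261], [0.538, 0.077, 0.258], [0.545, 0.073, 0.26]] [55, 53, 47]
158 [[0.531, 0.072, 0.255], [0.538, 0.072, 0.255], [0.545, 0.076, 0.254]] [52, 49, 44]
160 [[0.531, 0.075, 0.249], [0.538, 0.075, 0.249], [0.545, 0.075, 0.249]] [49, 47, 40]
162 [[0.531, 0.071, 0.246], [0.538, 0.073, 0.245], [0.544, 0.075, 0.244]] [50, 47, 41]
164 [[0.53, 0.074, 0.239], [0.538, 0.073, 0.24], [0.544, 0.075, 0.239]] [45, 42, 37]
166 [[0.53, 0.075, 0.234], [0.537, 0.073, 0.235], [0.544, 0.075, 0.234]] [49, 45, 38]
168 [[0.53, 0.077, 0.228], [0.537, 0.075, 0.229], [0.544, 0.077, 0.228]] [50, 47, 41]
170 [[0.527, 0.096, 0.213], [0.537, 0.073, 0.225], [0.544, 0.074, 0.224]] [49, 44, 38]
172 [[0.527, 0.094, 0.209], [0.534, 0.097, 0.208], [0.541, 0.095, 0.209]] [67, 53, 37]
174 [[0.526, 0.099, 0.201], [0.533, 0.097, 0.203], [nan, nan, nan]] [72, 57, 38]
176 [[0.526, 0.095, 0.198], [0.533, 0.098, 0.197], [0.541, 0.095, 0.198]] [68, 53, 35]
178 [[0.526, 0.097, 0.191], [0.533, 0.097, 0.192], [0.541, 0.094, 0.194]] [70, 56, 37]
160 [0.531 0.075 0.249] [ 0.494  0.637 -0.001]
168 [0.53  0.077 0.228] [0.553 0.097 0.219]
176 [0.526 0.095 0.198] [0.553 0.097 0.198]
184 [0.525 0.095 0.176] [0.552 0.096 0.176]
192 [0.524 0.095 0.154] [0.552 0.095 0.155]
200 [0.523 0.099 0.129] [0.551 0.099 0.13 ]
208 [0.522 0.097 0.106] [0.551 0.094 0.109]
216 [0.521 0.098 0.082] [0.549 0.099 0.082]
224 [0.52  0.097 0.057] [0.549 0.098 0.058]
232 [0.519 0.095 0.034] [0.549 0.095 0.035]
```

The real fingertips are at z≈0.223 while the report says 0.1945, so the true tip sits about 28 mm higher than reported. The fingers simply passed over the block. I'll go back behind it, lower, and push again.

```bash
python3 -m creep '[[0,0,0.8,0,0,0],[0,1,0,0,0,0],[0,1,0,0,0,0],[0,1,0,0,0,0],[0,1,0,0,0,0],[0,0.4,0,0,0,0],[0,0,-1,0,0,0],[0,0,-1,0,0,0],[0,-0.3,0,0,0,0],[0,-0.4,0,0,0,0]]'; python3 -m creep '[[0,-0.4,0,0,0,0],[0,-0.4,0,0,0,0],[0,-0.4,0,0,0,0],[0,-0.4,0,0,0,0],[0,-0.4,0,0,0,0],[0,0,0,0,0,0]]'
```

```text
time_s: 11.8
ee_pos: [0.5374, 0.1757, 0.1654]
orientation: [179.9, -0.0, 88.7]
wrist_force: [0.4, 0.5, 1.1]
finger_gap: 0.0001
gripper_force: 0.0
time_s: 12.55
ee_pos: [0.5368, 0.1256, 0.1644]
orientation: [-180.0, 0.0, 88.7]
wrist_force: [0.0, 0.0, 0.2]
finger_gap: -0.0005
gripper_force: 0.0
```

```bash
python3 -m creep '[[0,-0.4,0,0,0,0],[0,-0.4,0,0,0,0],[0,-0.4,0,0,0,0],[0,0,0,0,0,0],[0,0,0,0,0,0],[0,0,0,0,0,0],[0,0,0,0,0,0],[0,0,0,0,0,0]]'
cat > m.py <<'E'
from h import *
s=eyes.snapshot("top");W=pts(s);x,y,z=np.moveaxis(W,-1,0)
d=[q for q in nets.trace("timber","top")]
for q in d[:3]: print(round(q["p"],2),np.nanpercentile(pts(s,q["region"]),[3,50,97],axis=0).round(3).tolist())
with np.errstate(all='ignore'): m=(z>.056)&(z<.075)&(x>.44)&(x<.63)&(abs(y)<.2)
if m.sum()>20: print(m.sum(),cv2.minAreaRect((W[m][:,:2]*1000).astype(np.float32)),np.median(z[m]))
E
python3 m.py; python3 - <<'E'
from h import *
s=eyes.snapshot("side");cv2.imwrite("pics/d.png",cv2.resize(s["img"][120:400,180:440,::-1],None,fx=2.1,fy=2.1))
E
```

```text
time_s: 13.55
ee_pos: [0.5368, 0.0966, 0.1645]
orientation: [180.0, 0.0, 88.7]
wrist_force: [1.0, -1.0, -0.7]
finger_gap: 0.0002
gripper_force: 0.0
0.93 [[0.503, -0.1, 0.06], [0.535, -0.059, 0.065], [0.566, -0.018, 0.07]]
0.89 [[0.395, 0.243, 0.052], [0.428, 0.259, 0.2], [0.459, 0.287, 0.205]]
0.63 [[0.576, 0.264, 0.002], [0.608, 0.292, 0.2], [0.646, 0.333, 0.205]]
717 ((545.5108642578125, -104.42001342773438), (188.99180603027344, 114.86761474609375), 89.90485382080078) 0.06471537344214667
```

View pics/d.png

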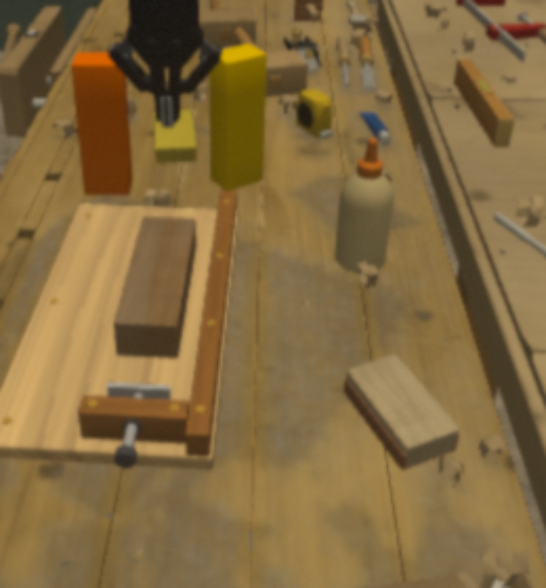

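It fell flat and parallel, at (155,285) in the side crop, about 22 mm off the fence. Next I'll turn the tool 90° and come down on the robot side of the block with the fingers open, for a two-point push.

```bash
python3 -m creep '[[-0.3,-0.4,0,0,0,1],[-0.3,-0.4,0,0,0,1],[-0.3,-0.4,0,0,0,1],[-0.3,-0.4,0,0,0,1],[-0.3,-0.4,0,0,0,1],[-0.3,-0.4,0,0,0,1],[-0.3,-0.4,0,0,0,1],[-0.3,-0.4,0,0,0,1],[-0.3,-0.4,0,0,0,1],[-0.3,-0.4,0,0,0,1]]' 0 20;python3 -m creep '[[-0.3,0,0,0,0,1],[-0.1,0,0,0,0,1],[0,0,0,0,0,1],[0,0,-0.8,0,0,1],[0,0,-0.8,0,0,1],[0,0,-0.8,0,0,1],[0,0,-1,0,0,1],[0,0,-1,0,0,1],[0,0,-0.6,0,0,0.04],[0,0,0,0,0,0]]'
cat > t.py <<'E'
from h import *
o=manip.observe();T=o["ee_pos"];print(T.round(4),o["orientation"].round(1),o["wrist_force"].round(1))
for c in ("side","top"):
    s=eyes.snapshot(c);W=pts(s);g=s["img"].astype(int);dark=(g.sum(-1)<160)
    with np.errstate(all='ignore'): m=dark&(abs(W[...,0]-T[0])<.03)&(abs(W[...,1]-T[1])<.08)&(W[...,2]<T[2]+.12)&(W[...,2]>.022)
    if m.sum()>5: print(c,m.sum(),np.percentile(W[m],[1,5,50,95,99],axis=0).round(3).tolist())
E
python3 t.py; python3 m.py
```

```text
time_s: 14.95
ee_pos: [0.4616, -0.0039, 0.1646]
orientation: [180.0, 0.0, 138.9]
wrist_force: [-0.2, -0.6, -0.5]
finger_gap: 0.0856
gripper_force: 0.0
time_s: 16.2
ee_pos: [0.4511, -0.0035, 0.0387]
orientation: [180.0, -0.1, 178.9]
wrist_force: [-0.0, 0.1, -0.6]
finger_gap: 0.0857
gripper_force: 0.0
[ 0.4511 -0.0035  0.0387] [ 1.800e+02 -1.000e-01  1.789e+02] [-0.   0.1 -0.6]
side 390 [[0.441, -0.08, 0.082], [0.443, -0.079, 0.089], [0.458, -0.059, 0.134], [0.468, 0.041, 0.157], [0.469, 0.061, 0.158]]
0.93 [[0.576, 0.264, 0.0], [0.609, 0.292, 0.199], [0.65, 0.347, 0.205]]
0.84 [[0.394, 0.243, 0.019], [0.43, 0.259, 0.199], [0.46, 0.288, 0.205]]
0.73 [[0.504, -0.097, 0.06], [0.535, -0.003, 0.065], [0.566, 0.09, 0.07]]
1557 ((550.4768676757812, -47.14570617675781), (307.2130126953125, 105.16438293457031), 87.29956817626953) 0.0648333908375771
```

```bash
python3 -m creep '[[0,0,-0.9,0,0,0],[0,0,-0.5,0,0,0],[0,0,-0.3,0,0,0],[0.4,0,-0.1,0,0,0],[0.4,0,0,0,0,0],[0.3,0,0,0,0,0],[0.2,0,0,0,0,0],[0.2,0,0,0,0,0],[0.2,0,0,0,0,0],[0.2,0,0,0,0,0]]';python3 t.py;python3 -m creep '[[0.15,0,0,0,0,0],[0.15,0,0,0,0,0],[0.15,0,0,0,0,0]]'
```

```text
time_s: 17.65
ee_pos: [0.4991, -0.0035, -0.0056]
orientation: [180.0, -0.1, 178.9]
wrist_force: [-2.6, -0.1, 1.0]
finger_gap: 0.0854
gripper_force: 1.2
[ 0.4991 -0.0035 -0.0056] [ 1.800e+02 -1.000e-01  1.789e+02] [-2.6 -0.1  1. ]
side 263 [[0.489, -0.08, 0.045], [0.491, -0.079, 0.048], [0.504, -0.061, 0.091], [0.515, 0.038, 0.113], [0.517, 0.04, 0.114]]
time_s: 18.12
ee_pos: [0.5108, -0.0036, -0.0056]
orientation: [180.0, -0.0, 178.9]
wrist_force: [-2.2, 1.0, -0.5]
finger_gap: 0.0853
gripper_force: 0.9
```

Sliding friction is about 2.5 N. From here I'll approach the fence in small steps.

```bash
python3 -m creep '[[0.06,0,0,0,0,0],[0.06,0,0,0,0,0]]';python3 -m creep '[[0.04,0,0,0,0,0],[0.04,0,0,0,0,0]]';python3 m.py
```

```text
time_s: 18.38
ee_pos: [0.5108, -0.0036, -0.0058]
orientation: [180.0, -0.3, 179.0]
wrist_force: [-13.5, -2.4, 9.1]
finger_gap: 0.0855
gripper_force: 6.8
time_s: 18.62
ee_pos: [0.5106, -0.0035, -0.0058]
orientation: [180.0, -0.6, 179.0]
wrist_force: [-19.9, -4.0, 14.7]
finger_gap: 0.0854
gripper_force: 10.2
0.88 [[0.532, -0.096, 0.059], [0.574, 0.045, 0.065], [0.59, 0.094, 0.07]]
0.79 [[0.397, 0.243, 0.053], [0.429, 0.259, 0.2], [0.459, 0.287, 0.205]]
0.66 [[0.577, 0.264, 0.005], [0.609, 0.291, 0.2], [0.648, 0.327, 0.205]]
759 ((567.2667236328125, -12.351531982421875), (389.6590576171875, 106.91395568847656), 82.24051666259766) 0.06469044585070789
```

The block is against the fence at about 20 N. I'll back off, rise, close the fingers, go round behind the +y end and measure on the way.

```bash
python3 -m creep '[[-0.6,0,0,0,0,0],[-0.8,0,0,0,0,0],[0,0,1,0,0,0],[0,0,1,0,0,0],[0,0.8,1,0,0,0],[0,1,0,0,0,0],[0,1,0,0,0,0],[0,1,0,0,0,0],[0,1,0,0,0,0],[0.6,1,0,0,0,0]]' 0 20; python3 -m creep '[[1,0.4,0,0,0,0],[1,0,0,0,0,0],[0.4,0,0,0,0,0],[0,0,0,0,0,0]]' 1
python3 - <<'E'
from h import *
s=eyes.snapshot("top");W=pts(s);x,y,z=np.moveaxis(W,-1,0)
d=[q for q in nets.trace("timber","top")]
g=s["img"].astype(int)
with np.errstate(all='ignore'):
  m=(z>.058)&(z<.072)&(x>.51)&(x<.6)&(y>-.11)&(y<.1)
  print(m.sum(),cv2.minAreaRect((W[m][:,:2]*1000).astype(np.float32)))
  print(np.percentile(y[m],[1,99]))
  for a in np.arange(-.09,.09,.03):
    k=m&(abs(y-a)<.015); f=(z>.042)&(z<.055)&(x>.57)&(x<.63)&(abs(y-a)<.015)
    if k.sum() and f.sum(): print(a.round(2),np.percentile(x[k],[1,99]).round(4),np.percentile(x[f],[2,98]).round(4))
cv2.imwrite("pics/e.png",cv2.resize(s["img"][150:300,220:440,::-1],None,fx=3.5,fy=3.5))
E
```

```text
time_s: 19.98
ee_pos: [0.4958, 0.1425, 0.0698]
orientation: [180.0, 0.1, 178.9]
wrist_force: [1.1, -0.2, 0.1]
finger_gap: 0.0853
gripper_force: 0.0
time_s: 20.48
ee_pos: [0.5558, 0.1513, 0.0693]
orientation: [180.0, 0.0, 178.9]
wrist_force: [0.0, -0.1, -0.0]
finger_gap: 0.0122
gripper_force: 0.0
1342 ((557.3155517578125, -14.27264404296875), (180.01268005371094, 65.94013214111328), 88.99687957763672)
[-0.10241861  0.07096464]
-0.09 [0.5237 0.5885] [0.5919 0.6102]
-0.06 [0.524 0.588] [0.5912 0.6097]
-0.03 [0.5254 0.5899] [0.5911 0.6119]
0.0 [0.5249 0.5896] [0.5931 0.6113]
0.03 [0.5271 0.589 ] [0.5924 0.6122]
0.06 [0.5264 0.5913] [0.5948 0.613 ]
```

View pics/e.png

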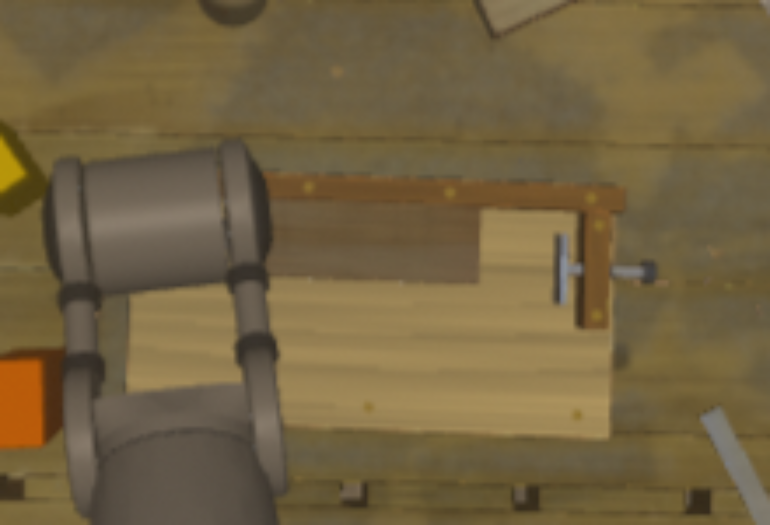

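The top crop shows the block flush along the fence, its end at (480,245) and the pad at (560,270). I'll lower behind its +y end and push.

```bash
python3 -m creep '[[0,0,-1,0,0,0],[0,0,-0.8,0,0,0],[0,0,-0.5,0,0,0],[0,-0.6,-0.1,0,0,0],[0,-0.6,0,0,0,0],[0,-0.3,0,0,0,0],[0,-0.3,0,0,0,0],[0,-0.3,0,0,0,0],[0,-0.3,0,0,0,0]]'; python3 -m creep '[[0,-0.4,0,0,0,0],[-0.02,-0.4,0,0,0,0],[0,-0.4,0,0,0,0]]'
```

```text
time_s: 21.7
ee_pos: [0.5558, 0.0915, 0.0099]
orientation: [180.0, 0.0, 178.9]
wrist_force: [0.6, 3.5, 2.5]
finger_gap: 0.0
gripper_force: 1.9
time_s: 22.08
ee_pos: [0.5551, 0.0607, 0.0095]
orientation: [180.0, 0.0, 178.9]
wrist_force: [0.1, 3.1, 2.4]
finger_gap: -0.0001
gripper_force: 1.7
```

```bash
python3 -m creep '[[0,-0.2,0,0,0,0],[0,-0.2,0,0,0,0]]'; python3 -m creep '[[0,-0.1,0,0,0,0],[0,-0.1,0,0,0,0]]'
```

```text
time_s: 22.32
ee_pos: [0.5551, 0.0511, 0.0094]
orientation: [180.0, -0.0, 178.9]
wrist_force: [-0.1, 3.6, 2.9]
finger_gap: -0.0002
gripper_force: 1.6
time_s: 22.58
ee_pos: [0.555, 0.0464, 0.0094]
orientation: [180.0, -0.0, 178.9]
wrist_force: [0.3, 2.9, 2.3]
finger_gap: -0.0001
gripper_force: 1.6
```

```bash
python3 -m creep '[[0,-0.06,0,0,0,0],[0,-0.06,0,0,0,0]]'
```

```text
time_s: 22.82
ee_pos: [0.555, 0.0435, 0.0094]
orientation: [180.0, -0.0, 178.9]
wrist_force: [-0.0, 3.6, 1.7]
finger_gap: -0.0002
gripper_force: 1.6
```

```bash
python3 -m creep '[[0,-0.06,0,0,0,0],[0,-0.06,0,0,0,0]]'; python3 -m creep '[[0,-0.06,0,0,0,0]]'
```

```text
time_s: 23.08
ee_pos: [0.555, 0.0404, 0.0094]
orientation: [180.0, -0.0, 178.9]
wrist_force: [-1.3, 3.0, 2.6]
finger_gap: -0.0008
gripper_force: 1.7
time_s: 23.2
ee_pos: [0.5549, 0.0389, 0.0094]
orientation: [180.0, -0.0, 178.9]
wrist_force: [1.0, 3.8, 1.8]
finger_gap: 0.0001
gripper_force: 1.8
```

```bash
python3 -m creep '[[0,-0.06,0,0,0,0]]'; python3 -m creep '[[0,-0.06,0,0,0,0]]'
```

```text
time_s: 23.32
ee_pos: [0.5549, 0.0374, 0.0094]
orientation: [180.0, -0.0, 178.9]
wrist_force: [-0.8, 4.0, 1.8]
finger_gap: -0.0002
gripper_force: 1.9
time_s: 23.45
ee_pos: [0.5548, 0.0368, 0.0094]
orientation: [179.9, -0.0, 178.9]
wrist_force: [-0.7, 11.8, 2.7]
finger_gap: 0.0002
gripper_force: 6.3
```

Pad contact. One small step more, then hold.

```bash
python3 -m creep '[[0,-0.02,0,0,0,0]]'; python3 -m creep '[[0,0,0,0,0,0],[0,0,0,0,0,0],[0,0,0,0,0,0],[0,0,0,0,0,0]]'
```

```text
time_s: 23.58
ee_pos: [0.5549, 0.0368, 0.0095]
orientation: [179.9, -0.0, 178.9]
wrist_force: [-0.3, 12.3, 2.4]
finger_gap: -0.0001
gripper_force: 6.0
time_s: 24.08
ee_pos: [0.5549, 0.0368, 0.0094]
orientation: [179.9, -0.0, 178.9]
wrist_force: [-0.9, 10.1, 2.7]
finger_gap: 0.0002
gripper_force: 5.2
```

```bash
python3 -m creep '[[0,-0.03,0,0,0,0],[0,0,0,0,0,0],[0,0,0,0,0,0],[0,0,0,0,0,0],[0,0,0,0,0,0],[0,0,0,0,0,0]]'; python3 -m creep '[[0,0.1,0,0,0,0],[0,0.4,0,0,0,0],[0,1,0,0,0,0],[0,1,0.5,0,0,0],[0,1,1,0,0,0],[-0.6,1,1,0,0,0],[-1,0,1,0,0,0],[-1,0,1,0,0,0],[-1,0,1,0,0,0],[0,0,0,0,0,0]]'; python3 -m creep '[[-1,1,0,0,0,0],[-1,1,0,0,0,0],[0,0,0,0,0,0]]'
python3 - <<'E'
from h import *
s=eyes.snapshot("top");W=pts(s);x,y,z=np.moveaxis(W,-1,0)
with np.errstate(all='ignore'):
  m=(z>.058)&(z<.072)&(x>.51)&(x<.6)&(y>-.19)&(y<.1)
  print(m.sum(),cv2.minAreaRect((W[m][:,:2]*1000).astype(np.float32)))
  for a in np.arange(-.15,.03,.03):
    k=m&(abs(y-a)<.015); f=(z>.042)&(z<.055)&(x>.57)&(x<.63)&(abs(y-a)<.015)
    if k.sum() and f.sum(): print(a.round(2),np.percentile(x[k],[1,99]).round(4),np.percentile(x[f],[2,98]).round(4))
for n in("glue","sander","drills"):
  for q in nets.trace(n,"top")[:1]: print(n,np.nanpercentile(pts(s,q["region"]),[3,50,97],axis=0).round(3).tolist())
cv2.imwrite("pics/f.png",cv2.resize(s["img"][130:300,170:440,::-1],None,fx=2.9,fy=2.9))
E
```

```text
time_s: 24.82
ee_pos: [0.5549, 0.0368, 0.0095]
orientation: [179.8, -0.0, 178.9]
wrist_force: [0.2, 13.7, 3.0]
finger_gap: 0.0003
gripper_force: 6.9
time_s: 26.08
ee_pos: [0.4652, 0.1473, 0.1486]
orientation: [180.0, 0.2, 179.0]
wrist_force: [0.3, -0.4, -1.2]
finger_gap: -0.0003
gripper_force: 0.0
time_s: 26.45
ee_pos: [0.4142, 0.1981, 0.146]
orientation: [-180.0, -0.1, 179.1]
wrist_force: [-0.0, 0.2, 0.1]
finger_gap: 0.0003
gripper_force: 0.0
1514 ((555.8999633789062, -76.64134979248047), (203.4034423828125, 67.63150787353516), 88.71133422851562)
-0.15 [0.5222 0.5868] [0.5902 0.6086]
-0.12 [0.5243 0.5863] [0.5897 0.6105]
-0.09 [0.5237 0.5886] [0.592  0.6102]
-0.06 [0.524  0.5879] [0.5913 0.6096]
-0.03 [0.5254 0.5899] [0.5909 0.6119]
0.0 [0.5249 0.5896] [0.5929 0.6114]
glue [[0.746, 0.079, 0.019], [0.765, 0.107, 0.117], [0.799, 0.134, 0.168]]
sander [[0.749, -0.206, 0.017], [0.788, -0.154, 0.031], [0.827, -0.105, 0.036]]
drills [[0.477, 0.345, 0.023], [0.508, 0.406, 0.029], [0.541, 0.466, 0.035]]
```

View pics/f.png

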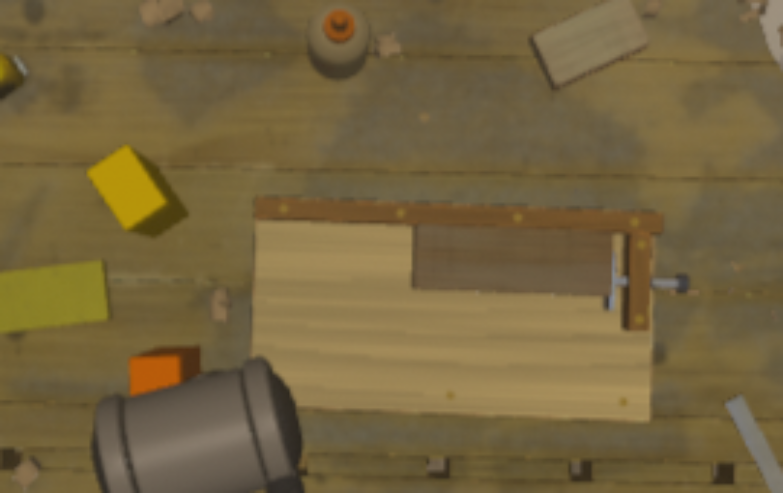

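The block lies flush with the fence, its end at the pad at (612,265), and the other items haven't moved. I'll step away from the orange decoy and hand in.

```bash
python3 -m creep '[[0,-0.5,0.5,0,0,0],[0,-0.5,1,0,0,0],[0,0,1,0,0,0],[0,0,0,0,0,0],[0,0,0,0,0,0]]'; python3 -c "
from cell import manip;print(manip.job_done())"
```

```text
time_s: 27.28
ee_pos: [0.415, 0.1715, 0.2092]
orientation: [-180.0, -0.0, 178.9]
wrist_force: [-0.3, -0.3, -0.5]
finger_gap: -0.0001
gripper_force: 0.0
the job is handed in; nothing more can be done
None
```

I handed the job in at about 27 s: the timber block lies on its broad face, flush with the fence and against the stop's pad after roughly a 10–14 N push, released, and the glue, sander and drills measure where they started; no verdict came back.

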